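# Cock the blue lancing pen on the press plate and put it in the cup

## Robot

A 6-joint arm with a two-finger parallel gripper is mounted at the origin on the work surface. World frame = base frame: x ahead of the robot, y to its left, z up, the work surface at z = 0. Lengths are in m, angles in degrees, forces in N, time in s.
With the tool pointing down it reaches from about 0.325 to 0.9 m from the base axis. Payload 6.1 kg.
Tool frame: the origin (TCP) lies midway between the tips of the shut fingers; the grasp point (between the pads) lies 19 mm behind it; z points along the fingers, y is the line along which they close (so a half turn about z gives the same grasp; the last joint's range is limited). The gripper opens to 85 mm and grips with 20 to 120 N. Pads are 22 mm wide; open, the fingers measure 114 mm over their backs; the gripper's body (76 mm by 85 mm) begins 54 mm behind the grasp point. The pads swing forward as they close: fully open they stand 13 mm farther back than shut.
Start: joints at [61.358, 12.628, 87.462, -0, 79.91, -7.225], TCP at [0.228, 0.582, 0.231] pointing down, gripper open.
Joint ranges: [-170.65, 170.65], [-52.31, 119.04], [5.05, 147.46], [-71.25, 251.25], [11.57, 151.72], [-153.62, 153.62]. Speed limits (degrees/s): [147.25, 147.25, 172.46, 180, 180, 180].

## Interface

Orientations are given as [roll, pitch, yaw] about the fixed x, y, z axes, in that order (R = Rz(yaw) Ry(pitch) Rx(roll)).
In Python, from workcell import r gives the robot as it stands. The module is installed in compiled form; this text tells all that it offers.
- The arm moves only by the tool jog_arm, never from a script. Its argument "steps" is a list of rows, each a list of 6 numbers: the shift along the world's x, y, z each as a share of 200 mm, from -1 to 1, then the turn, a rotation vector about the world's x, y, z each as a share of 1.5 rad, from -1 to 1. In form: [[tx, ty, tz, wx, wy, wz], ...]. A call has 1 to 5 rows; each row is the pose to reach, as a shift and turn from the pose commanded when the call began; what a row does not reach only later rows make up. A row lasts 1/10 s, in which the tool goes at most 50 mm and 8.59 degrees, less where a joint would pass 70% of its speed; a pose out of reach is approached as far as the arm can. A call with a number of a shift or a turn outside -1 to 1 is refused whole. A call with a gripper value outside its range is refused whole. "gripper" is the opening, from -1 (shut) to 1 (fully open), so that 0 is half open, set as the call begins (left out, the last holds). The fingers move at their own pace and stop on an object; the grip force is fixed at half the most. Time passes only in rows, so rows that repeat a pose let the fingers close. It gives the time, the measured TCP pose, the force, the opening and the grip force at its end, in the units of the state.
- r.read_state(): the state, without advancing time (a new reading comes with each control period).
- r.read_camera(name): name is "scene" or "side" or "wrist"; returns (picture, depth): 420x560x3 uint8, red, green, blue; 420x560 float32, m along the optical axis (not along the pixel's ray), 0 where there is no reading.
- r.camera_params(name): a dict with "fov_y" (degrees; the focal length in pixels is half the picture's height over the tangent of half this angle, whatever the lens; pixels are square), "cx", "cy" (the principal point, pixels), "T" (4x4, takes a point from camera to world coordinates); the wrist camera has in their place "tool_from_camera" (4x4, takes a point from camera to tool coordinates, whose origin is the TCP and whose axes are the flange's). Camera axes: x right, y down, z forward; pixel columns grow to the right and rows downward; lengths in m; the calibration is good to about 2 mm. A picture is of the moment at which its call begins: read the wrist's pose just before it. camera_params takes no time and is no camera call.
- r.job_done(): hands the job in; it is judged then, once.
The state is a dict: "clock": time; "qpos": joint angles; "joint_vel": joint speeds; "tau": joint torques, N m; "ee_pos": TCP position; "eef_rot": TCP orientation; "wrist_force": force on the tool from outside, world axes, zero at the start; "torque": the same for the moment, N m; "gripper_width": opening from 0.0 (shut) to 1.0 (fully open); "grasp_force": force on a finger pad.
Only numpy, scipy, OpenCV 4.12 (cv2) and the standard library are available. Lean on these libraries where they do the work, as an engineer would, in place of code of your own. Each camera call takes 0.05 s, during which the arm holds its last target. There are 200 camera calls.

## Task

Take the blue lancing pen out of the rack, press the orange button at its lower end fully in against the steel plate so that it clicks, then lower the pen, button end down, into the blue cup and let go of it.

Things in the scene. Friction and masses are not known exactly. Their poses are not given: they have to be found in the camera images.
- pen_mid (a point): Blue lancing pen, 130 mm long, 24 mm thick, about 70 g: axis point 65 mm above the face of the (out) button; z up the pen. Orange button 18 mm wide sticks out 9 mm below, blue body 9 to 116 mm, narrower white cap on top. Stands loosely in one of 3 wells (75 mm apart, 30 mm wide, 45 deep) of a fixed cream rack 55 mm high, by a grey pen and a green-capped vial; 85 mm stands out.
- pen_button (a joint): Travel of the pen's orange end button into the pen, in m: 0 = fully out, 0.006 = fully in (stop). A spring brings it back; it starts to move at 2 N and is fully in at 6 N.
- plate_top (a point): Centre of the upper face of the press plate: bare steel, 100 x 100 mm, 12 mm thick, fixed flat on the counter; the point is 12 mm above the counter. z is up.
- cup_in (a point): Centre of the inner floor of the blue round cup, fixed upright on the counter: 64 mm outer and 56 mm inner diameter, 80 mm high, inner floor 6 mm above the counter, rim 74 mm above this point. z is up. A pen let go in it leans against the rim.
Not all that is in view belongs to the job. Leave any red look-alike of the part that bears pen_mid alone. Of the things shaped like the part that bears plate_top, the bare steel one is meant.

How it is judged (in metres and radians):
On the way, in this order (a step that is already met when the one before it is completed fails the run):
1. the blue pen's button is pressed in (at least 4.5 of its 6 mm) against the plate, the pen within 20 degrees of upright (value of joint pen_button above 0.0045 m and horizontal distance between pen_mid and plate_top below 0.06 m and z of pen_mid in the frame of plate_top between 0.054 and 0.066 m and angle between pen_mid's own z axis and vertical below 0.35 rad), for 0.1 s.
2. the pen is lowered into the cup while still held, its lower end within 50 mm of the cup's floor (horizontal distance between pen_mid and cup_in below 0.03 m and z of pen_mid in the frame of cup_in below 0.115 m and angle between pen_mid's own z axis and vertical below 0.6 rad and contact force between the fingers and pen above 1 N), for 0.05 s.
At the end, for the whole second after the job is handed in: The blue pen rests in the blue cup, button end down on the cup's floor (its middle within 35 mm of the cup's axis and 45 to 80 mm above the inner floor, leaning at most 40 degrees), its button sprung out again (less than 3 mm in), at rest and released (horizontal distance between pen_mid and cup_in below 0.035 m and z of pen_mid in the frame of cup_in between 0.045 and 0.08 m and angle between pen_mid's own z axis and vertical below 0.7 rad and value of joint pen_button below 0.003 m and linear speed of pen below 0.03 m/s); the robot touches nothing.
It also fails if it takes over 51 s, if anything falls off the work surface, if the arm or the gripper's body presses on something with over 40 N, if the wrist force passes 120 N, or if a joint passes its speed limit or range.

## Working session

There is one attempt and no reset: what is moved stays moved. The work goes in short steps, Python scripts to look and compute and a tool call to move; the robot and the scene stay as the last step left them, time stands still between calls to the robot, and variables do not carry over. Pictures are saved under pics/ and viewed, at most 10 in all, crops included, and the job is handed in when it is done.

Besides the shell and the picture viewer there is one more tool, called after "Request:" in YAML: its name, and indented under it one key for each argument. jog_arm: Moves the arm, as the interface text tells. Its arguments: {"type":"object","properties":{"steps":{"type":"array"},"gripper":{"type":"number"}},"required":["steps"]}

```bash
mkdir -p pics
cat > h.py <<'E'
import numpy as np, cv2
from workcell import r
def look(n):
    s=r.read_state(); im,d=r.read_camera(n); p=r.camera_params(n)
    f=im.shape[0]/2/np.tan(np.radians(p["fov_y"])/2)
    return s,im,d,p,f
def world(n):
    from scipy.spatial.transform import Rotation as R
    s,im,d,p,f=look(n)
    if "T" in p: T=np.array(p["T"])
    else:
        W=np.eye(4); W[:3,:3]=R.from_euler('xyz',s["eef_rot"],degrees=True).as_matrix(); W[:3,3]=s["ee_pos"]
        T=W@np.array(p["tool_from_camera"])
    v,u=np.mgrid[:im.shape[0],:im.shape[1]]
    P=np.stack([(u-p["cx"])/f*d,(v-p["cy"])/f*d,d],-1)@T[:3,:3].T+T[:3,3]
    P[d==0]=np.nan
    return im,P
E
python3 - <<'E'
from h import *
print(r.read_state())
for n in("scene","side"):
    im,P=world(n); cv2.imwrite(f"pics/{n}.png",im[...,::-1]); np.save(f"{n}.npy",P)
    print(n,r.camera_params(n))
E
```

```text
{'clock': 0.0, 'qpos': array([ 6.13571640e+01,  1.26751133e+01,  8.75241318e+01,  6.11556611e-04,
        7.99099904e+01, -7.22640701e+00]), 'joint_vel': array([-0.01597356,  0.01037852, -0.11654394,  0.0375009 , -0.07904159,
       -0.00733562]), 'tau': array([ 4.42818618e-04, -4.96901286e+01, -3.89392555e+01, -2.92905879e-04,
        1.09297625e-02,  3.91619324e-05]), 'ee_pos': array([0.2279451 , 0.58131819, 0.23021571]), 'eef_rot': array([-1.79891708e+02, -1.43378930e-02,  1.58583450e+02]), 'wrist_force': array([ 0.89477641, -0.10755651,  0.9309748 ]), 'torque': array([-0.00572297, -0.0246629 ,  0.02962288]), 'grasp_force': 0.0, 'gripper_width': 0.9994781321496622}
scene {'fov_y': 52.95072550793149, 'cx': 283.3677070433472, 'cy': 209.16677826412814, 'T': array([[-0.38304282,  0.64594896, -0.66032427,  1.12346858],
       [ 0.9237231 ,  0.27073208, -0.27099776,  0.25971057],
       [ 0.00372024, -0.71376052, -0.70037995,  0.66374814],
       [ 0.        ,  0.        ,  0.        ,  1.        ]])}
side {'fov_y': 51.041780224961805, 'cx': 278.9377313928903, 'cy': 208.47614362495585, 'T': array([[-0.9445704 , -0.18478798,  0.27136719,  0.35704795],
       [-0.32822536,  0.51286596, -0.79324436,  0.63458384],
       [ 0.00740702, -0.83834474, -0.54509011,  0.50916515],
       [ 0.        ,  0.        ,  0.        ,  1.        ]])}
```

```bash
sleep 0.1
```

```text
(no output)
```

View pics/scene.png

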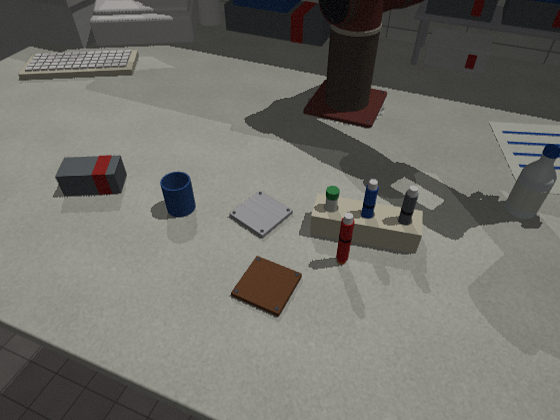

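View pics/side.png

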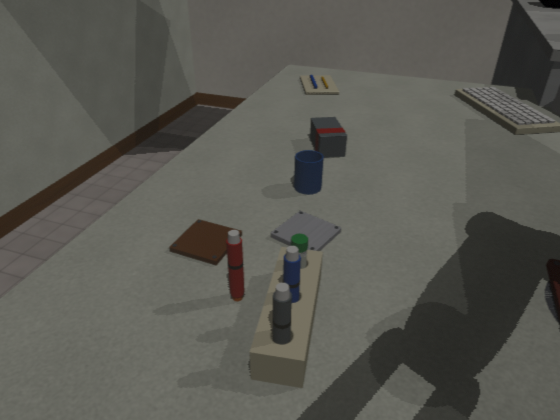

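The scene view shows the blue pen at (370,198) in the middle well, between the green vial at (332,197) and the grey pen at (408,205). The red look-alike stands loose at (345,238). The steel plate is at (261,213), the brown decoy plate at (267,285), and the blue cup at (178,193).

In the side view, the blue pen is at (292,272), the steel plate at (306,232) and the cup at (308,172).

Run:
```python
from h import *
def show(l,Q): print(l,len(Q),np.nanmedian(Q,0).round(4),np.nanpercentile(Q,3,axis=0).round(4),np.nanpercentile(Q,97,axis=0).round(4))
B={"scene":dict(pen=(355,175,385,222,'b'),cap=(366,178,378,188,'w'),red=(335,222,356,266,'r'),cup=(160,170,198,218,'b'),plate=(228,190,295,238,'p'),rack=(305,180,428,250,'k'),green=(325,185,341,196,'g'),grey=(398,184,420,224,'q')),
"side":dict(pen=(280,245,303,302,'b'),red=(225,230,246,300,'r'),cup=(292,150,326,195,'b'),plate=(270,210,342,252,'p'),rack=(250,245,330,380,'k'),green=(290,234,310,252,'g'),grey=(270,283,294,342,'q'))}
for n in B:
    im=cv2.imread(f"pics/{n}.png"); P=np.load(n+".npy"); hsv=cv2.cvtColor(im,cv2.COLOR_BGR2HSV)
    for k,(a,b,c,d,t) in B[n].items():
        h,s,v=[hsv[b:d,a:c,i].astype(int) for i in range(3)]; Q=P[b:d,a:c]; z=Q[...,2]
        m={'b':(h>100)&(h<130)&(s>120),'r':((h<8)|(h>172))&(s>130),'g':(h>45)&(h<85)&(s>100),'w':(s<60)&(v>130),'p':(z>.007)&(z<.017),'k':(z>.05)&(z<.06),'q':(z>.065)&(s<90)}[t]
        Q=Q[m&np.isfinite(z)]
        show(n+' '+k,Q)
        if k in('plate','rack'): print('   rect',cv2.minAreaRect(Q[:,:2].astype(np.float32)*1000))
        if k=='pen':
            for lo in(.06,.08,.1,.12):show('   z%.2f'%lo,Q[(Q[:,2]>lo)&(Q[:,2]<lo+.02)])
        if k=='cup': 
            q=Q[Q[:,2]>.07][:,:2];A=np.c_[2*q,np.ones(len(q))];x=np.linalg.lstsq(A,(q**2).sum(1),rcond=None)[0];print('   circ',x[:2],np.sqrt(x[2]+x[:2]@x[:2]))
im=cv2.imread("pics/scene.png")[150:300,150:430];cv2.imwrite("pics/crop.png",cv2.resize(im,None,fx=2.8,fy=2.8,interpolation=cv2.INTER_CUBIC))
```

```text
scene pen 307 [0.5025 0.1866 0.0927] [0.496  0.1757 0.0539] [0.5056 0.1962 0.1241]
   z0.06 76 [0.5027 0.1865 0.0696] [0.4984 0.1763 0.0608] [0.5057 0.1956 0.0796]
   z0.08 70 [0.503  0.1865 0.0918] [0.498  0.1764 0.0817] [0.5056 0.1955 0.0998]
   z0.10 87 [0.5029 0.1867 0.1103] [0.4972 0.176  0.1008] [0.5055 0.1962 0.1196]
   z0.12 39 [0.5017 0.1869 0.1232] [0.4903 0.175  0.1203] [0.5048 0.1968 0.1257]
scene cap 37 [0.4913 0.1845 0.138 ] [ 0.3145  0.1615 -0.0027] [0.4996 0.1915 0.1399]
scene red 449 [0.5989 0.1678 0.0686] [0.5918 0.1558 0.0151] [0.6017 0.1772 0.1142]
scene cup 1170 [ 0.5934 -0.2048  0.0524] [ 0.5527 -0.2402  0.0066] [ 0.6126 -0.181   0.0783]
   circ [ 0.58202591 -0.21144762] 0.02965918848917066
scene plate 1482 [ 0.5369 -0.0338  0.0103] [ 0.4858 -0.085   0.0079] [0.5858 0.0149 0.0124]
   rect ((533.5588989257812, -35.80313491821289), (101.62388610839844, 101.45995330810547), 72.53960418701172)
scene rack 2148 [0.5007 0.1988 0.0534] [0.4558 0.0834 0.0509] [0.54   0.2901 0.0564]
   rect ((525.8787231445312, 191.43885803222656), (141.05992126464844, 220.2203369140625),
[... 681 characters left out ...]
e cup 80 [ 0.5688 -0.2017  0.0783] [ 0.5494 -0.2417  0.0528] [ 0.6072 -0.1822  0.0809]
   circ [ 0.57873027 -0.21128771] 0.0292612738646432
side plate 1415 [ 0.5289 -0.0372  0.0117] [ 0.4792 -0.0846  0.0093] [0.583  0.01   0.0134]
   rect ((532.031982421875, -36.18299102783203), (103.37171936035156, 101.19996643066406), 71.42351531982422)
side rack 3683 [0.4791 0.2278 0.0547] [0.4485 0.0884 0.0522] [0.5314 0.2944 0.0564]
   rect ((492.2250671386719, 185.6997528076172), (70.40817260742188, 223.20858764648438), 8.531736373901367)
side green 193 [0.499  0.1166 0.1024] [0.4907 0.102  0.0893] [0.512  0.1242 0.104 ]
side grey 948 [0.4786 0.2679 0.1083] [0.4694 0.2507 0.068 ] [0.4912 0.272  0.1402]
```

View pics/crop.png

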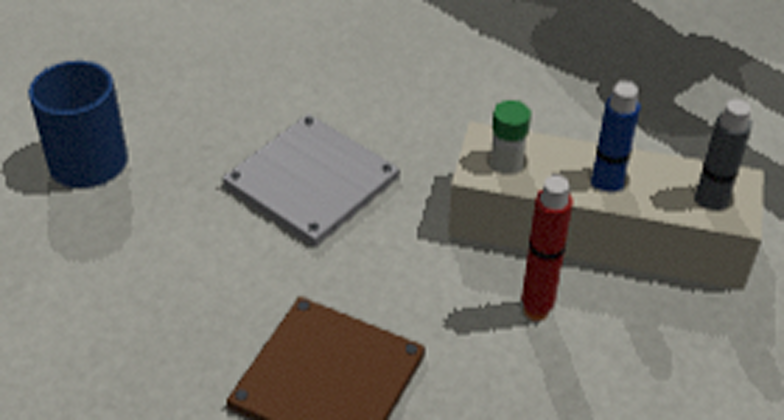

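The crop confirms it: the blue pen at scene (370,198) is in the rack's middle well, and the bare steel plate at (261,213) is the one meant. The red pen and the brown plate are decoys.

My estimates:
- **Pen:** (0.4925, 0.1865), which matches the rack centre at (0.492, 0.186).
- **Plate:** (0.533, -0.036)
- **Cup:** (0.580, -0.211)

I will close the fingers across the row, with tool y at about 9°.

Request:
jog_arm:
  steps:
    - [0.66, -0.99, 0, 0, 0, -0.35]
    - [0.66, -0.99, 0, 0, 0, -0.35]
    - [0.66, -0.99, 0, 0, 0, -0.35]
    - [0.66, -0.99, 0, 0, 0, -0.35]
    - [0.66, -0.99, 0, 0, 0, -0.35]
  gripper: 1

```text
clock: 0.6
ee_pos: [0.3611, 0.3814, 0.2309]
eef_rot: [-180.0, 0.0, 128.3]
wrist_force: [1.2, 1.1, 0.0]
gripper_width: 0.999
grasp_force: 0.0
```

Request:
jog_arm:
  steps:
    - [0.66, -0.985, 0, 0, 0, -0.345]
    - [0.66, -0.985, 0, 0, 0, -0.345]
    - [0.66, -0.985, 0, 0, 0, -0.345]
    - [0.66, -0.985, 0, 0, 0, -0.345]
    - [0.66, -0.985, 0, 0, 0, -0.345]

```text
clock: 1.1
ee_pos: [0.4932, 0.1842, 0.231]
eef_rot: [-180.0, 0.0, 98.7]
wrist_force: [0.3, 1.2, 0.1]
gripper_width: 0.998
grasp_force: 0.0
```

Run:
```python
from h import *
im,P=world("wrist"); cv2.imwrite("pics/w1.png",im[...,::-1]);np.save("w1.npy",P)
s=r.read_state();print(s["clock"],s["ee_pos"],s["eef_rot"],s["joint_vel"].round(1))
hsv=cv2.cvtColor(im,cv2.COLOR_RGB2HSV).astype(int);h,sa,v=hsv[...,0],hsv[...,1],hsv[...,2]
z=P[...,2]
m=(h>100)&(h<130)&(sa>120)&(z>.06)&(z<.13)
Q=P[m];print(len(Q),np.nanpercentile(Q,[3,50,97],axis=0).round(4))
m=(z>.128)&(z<.15);Q=P[m];print(len(Q),np.nanpercentile(Q,[3,50,97],axis=0).round(4))
```

```text
1.15 [0.49570193 0.1803715  0.23100817] [179.93802225   0.21324403  98.60144296] [ 4.5 -1.   1.1  1.4  0.7  6.4]
391 [[0.4815 0.1826 0.0638]
 [0.4892 0.1937 0.1162]
 [0.5023 0.1957 0.126 ]]
1232 [[0.4743 0.1594 0.1285]
 [0.4883 0.1898 0.1387]
 [0.5927 0.2647 0.1404]]
```

View pics/w1.png

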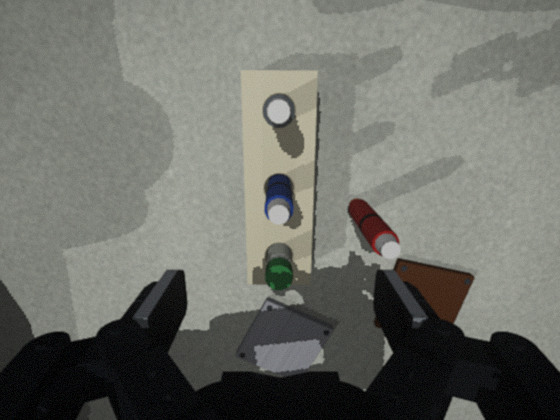

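The wrist view has the blue pen's cap at (278,212), with the grey pen at (278,110) and the green vial at (279,270) in the same row. The red pen at (388,245) lies clear of the closing line. The arm is still settling, so I will hold and measure again.

Request:
jog_arm:
  steps:
    - [0, 0, 0, 0, 0, 0]
    - [0, 0, 0, 0, 0, 0]
    - [0, 0, 0, 0, 0, 0]

```text
clock: 1.45
ee_pos: [0.4914, 0.1879, 0.2311]
eef_rot: [-180.0, -0.0, 98.9]
wrist_force: [-0.8, 0.0, -0.1]
gripper_width: 0.998
grasp_force: 0.0
```

Run:
```python
from h import *
im,P=world("wrist");np.save("w1.npy",P)
s=r.read_state();print(s["clock"],s["ee_pos"],s["eef_rot"])
z=P[...,2]
m=((z>.128)&(z<.15)).astype(np.uint8)
n,l,st,c=cv2.connectedComponentsWithStats(m)
for i in range(1,n):
    if st[i,4]>60:
        Q=P[l==i];print(c[i],st[i,4],Q[Q[:,2]>.135].mean(0).round(4))
hsv=cv2.cvtColor(im,cv2.COLOR_RGB2HSV).astype(int)
m=(hsv[...,0]>100)&(hsv[...,0]<130)&(hsv[...,1]>120)&(z>.06)&(z<.13)
for lo in(.06,.09,.11):
    Q=P[m&(z>lo)&(z<lo+.03)];print(lo,len(Q),np.nanpercentile(Q,[3,50,97],axis=0).round(4))
```

```text
1.5 [0.4914444  0.1880098  0.23113585] [-1.79973577e+02 -1.39803849e-02  9.89644640e+01]
[280.28313253 116.42369478] 498 [0.4806 0.2583 0.1391]
[279.48539326 215.99550562] 445 [0.4916 0.1849 0.139 ]
[390.50187266 254.21722846] 267 [nan nan nan]
0.06 69 [[0.4815 0.1898 0.0603]
 [0.4882 0.1946 0.069 ]
 [0.4984 0.1957 0.0877]]
0.09 160 [[0.4818 0.19   0.091 ]
 [0.4886 0.1947 0.1061]
 [0.4984 0.1957 0.1195]]
0.11 233 [[0.4815 0.1809 0.1112]
 [0.4896 0.1929 0.1247]
 [0.5026 0.1957 0.1263]]<stdin>:9: RuntimeWarning: Mean of empty slice.
  ret = um.true_divide(
```

Pen axis is at (0.492, 0.185) and its cap top at z 0.139, close to the 0.140 expected. I will shift 3 mm in y and descend to TCP z 0.086, which puts the grasp at z 0.105 on the blue body.

Request:
jog_arm:
  steps:
    - [0, -0.015, -0.15, 0, 0, 0]
    - [0, -0.015, -0.35, 0, 0, 0]
    - [0, -0.015, -0.55, 0, 0, 0]
    - [0, -0.015, -0.7, 0, 0, 0]
    - [0, -0.015, -0.725, 0, 0, 0]

```text
clock: 2.0
ee_pos: [0.4882, 0.1842, 0.0821]
eef_rot: [-179.5, 0.0, 99.0]
wrist_force: [-0.1, -0.6, 0.1]
gripper_width: 1.0
grasp_force: 0.0
```

Request:
jog_arm:
  steps:
    - [0, 0, 0, 0, 0, 0]
    - [0, 0, 0, 0, 0, 0]
    - [0, 0, 0, 0, 0, 0]
    - [0, 0, 0, 0, 0, 0]
    - [0, 0, 0, 0, 0, 0]
  gripper: -1

```text
clock: 2.5
ee_pos: [0.4933, 0.1841, 0.0876]
eef_rot: [179.8, -0.0, 98.9]
wrist_force: [0.6, -0.7, 1.7]
gripper_width: 0.265
grasp_force: 58.5
```

Request:
jog_arm:
  steps:
    - [0, 0, 0, 0, 0, 0]
    - [0, 0, 0, 0, 0, 0]
    - [0, 0, 0, 0, 0, 0]
    - [0, 0, 0, 0, 0, 0]
    - [0, 0, 0, 0, 0, 0]

```text
clock: 3.0
ee_pos: [0.4926, 0.1838, 0.0865]
eef_rot: [180.0, 0.0, 98.8]
wrist_force: [0.9, 0.3, 3.4]
gripper_width: 0.266
grasp_force: 58.5
```

Request:
jog_arm:
  steps:
    - [0, 0, 0.1, 0, 0, 0]
    - [0, 0, 0.25, 0, 0, 0]
    - [0, 0, 0.45, 0, 0, 0]
    - [0, 0, 0.6, 0, 0, 0]
    - [0, 0, 0.7, 0, 0, 0]

```text
clock: 3.5
ee_pos: [0.492, 0.1838, 0.228]
eef_rot: [180.0, 0.0, 98.9]
wrist_force: [0.4, -0.7, -0.7]
gripper_width: 0.265
grasp_force: 59.5
```

Request:
jog_arm:
  steps:
    - [0.02, -0.1, 0, 0, 0, 0]
    - [0.06, -0.3, 0, 0, 0, 0]
    - [0.1, -0.5, 0, 0, 0, 0]
    - [0.13, -0.7, 0, 0, 0, 0]
    - [0.16, -0.85, 0, 0, 0, 0]

```text
clock: 4.0
ee_pos: [0.523, 0.0118, 0.2251]
eef_rot: [-179.8, -0.0, 98.8]
wrist_force: [0.7, -0.5, -1.3]
gripper_width: 0.263
grasp_force: 59.5
```

Request:
jog_arm:
  steps:
    - [0.02, -0.1, 0, 0, 0, 0]
    - [0.045, -0.25, 0, 0, 0, 0]
    - [0.045, -0.25, 0, 0, 0, 0]
    - [0.045, -0.25, 0, 0, 0, 0]
    - [0.045, -0.25, 0, 0, 0, 0]

```text
clock: 4.5
ee_pos: [0.5325, -0.0354, 0.2255]
eef_rot: [-179.9, -0.1, 98.9]
wrist_force: [-0.8, 0.5, -0.4]
gripper_width: 0.264
grasp_force: 59.5
```

Run:
```python
from h import *
s=r.read_state();print(s["clock"],s["ee_pos"],s["eef_rot"],s["wrist_force"],s["grasp_force"])
ims=[]
for n in("scene","side"):
    im,P=world(n);z=P[...,2]
    hsv=cv2.cvtColor(im,cv2.COLOR_RGB2HSV).astype(int);h,sa,v=hsv[...,0],hsv[...,1],hsv[...,2]
    near=(np.hypot(P[...,0]-s["ee_pos"][0],P[...,1]-s["ee_pos"][1])<.06)&(z>.08)
    for l,m in(("blue",(h>100)&(h<130)&(sa>100)&near),("orange",(h>4)&(h<22)&(sa>120)&near)):
        Q=P[m]
        if len(Q):print(n,l,len(Q),np.nanpercentile(Q,[1,50,99],axis=0).round(4).tolist(),np.argwhere(m).mean(0)[::-1])
    im=im[...,::-1];ims.append(im[20:300,140:420])
cv2.imwrite("pics/held.png",cv2.resize(np.hstack(ims),(800,400)))
```

```text
4.5 [ 0.53248364 -0.03541228  0.22553675] [-1.79897762e+02 -6.19165158e-02  9.88706137e+01] [-0.83442324  0.49352609 -0.3901973 ] 59.506927728652954
scene blue 570 [[0.5208, -0.0612, 0.1598], [0.5436, -0.0261, 0.2172], [0.5799, 0.0, 0.4243]] [256.82280702 115.53157895]
scene orange 468 [[0.5246, -0.0607, 0.1507], [0.5652, -0.0202, 0.4405], [0.5736, 0.005, 0.4606]] [252.24358974  19.32905983]
side blue 722 [[0.5202, -0.0351, 0.1601], [0.5289, -0.0238, 0.2097], [0.5424, -0.0201, 0.2636]] [309.74515235 135.31855956]
side orange 29 [[0.5235, -0.0349, 0.148], [0.5283, -0.0262, 0.1515], [0.536, -0.0239, 0.1548]] [308.93103448 167.5862069 ]
```

View pics/held.png

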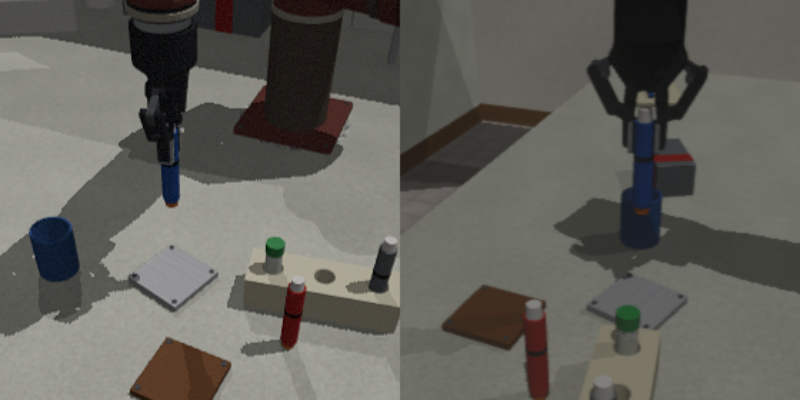

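The pen hangs upright over the steel plate at scene crop (170,165). The blue ends at z 0.160 and the button face at about 0.149, so contact should come at TCP z ≈ 0.088.

Request:
jog_arm:
  steps:
    - [0, 0, -0.15, 0, 0, 0]
    - [0, 0, -0.35, 0, 0, 0]
    - [0, 0, -0.52, 0, 0, 0]
    - [0, 0, -0.62, 0, 0, 0]
    - [0, 0, -0.62, 0, 0, 0]

```text
clock: 5.1
ee_pos: [0.5301, -0.0347, 0.0986]
eef_rot: [-179.6, -0.2, 98.9]
wrist_force: [-1.9, 0.8, -0.9]
gripper_width: 0.267
grasp_force: 59.5
```

Request:
jog_arm:
  steps:
    - [0, 0, 0, 0, 0, 0]
    - [0, 0, -0.02, 0, 0, 0]
    - [0, 0, -0.04, 0, 0, 0]
    - [0, 0, -0.06, 0, 0, 0]
    - [0, 0, -0.06, 0, 0, 0]

```text
clock: 5.6
ee_pos: [0.5333, -0.0362, 0.0903]
eef_rot: [180.0, 0.0, 98.8]
wrist_force: [-0.9, 0.4, -0.1]
gripper_width: 0.263
grasp_force: 59.5
```

Request:
jog_arm:
  steps:
    - [0, 0, -0.01, 0, 0, 0]
    - [0, 0, -0.015, 0, 0, 0]
    - [0, 0, -0.02, 0, 0, 0]
    - [0, 0, -0.02, 0, 0, 0]
    - [0, 0, -0.02, 0, 0, 0]

```text
clock: 6.1
ee_pos: [0.5335, -0.0362, 0.0866]
eef_rot: [180.0, 0.0, 98.9]
wrist_force: [0.1, 0.8, 3.4]
gripper_width: 0.264
grasp_force: 59.9
```

Request:
jog_arm:
  steps:
    - [0, 0, -0.005, 0, 0, 0]
    - [0, 0, -0.01, 0, 0, 0]
    - [0, 0, -0.01, 0, 0, 0]
    - [0, 0, -0.01, 0, 0, 0]

```text
clock: 6.5
ee_pos: [0.5334, -0.0363, 0.0845]
eef_rot: [180.0, 0.0, 98.9]
wrist_force: [-0.8, 0.2, 5.1]
gripper_width: 0.265
grasp_force: 60.2
```

Request:
jog_arm:
  steps:
    - [0, 0, -0.005, 0, 0, 0]
    - [0, 0, -0.0075, 0, 0, 0]
    - [0, 0, -0.0075, 0, 0, 0]
    - [0, 0, -0.0075, 0, 0, 0]

```text
clock: 6.9
ee_pos: [0.5337, -0.0363, 0.084]
eef_rot: [180.0, 0.0, 98.9]
wrist_force: [-3.3, 0.3, 11.6]
gripper_width: 0.264
grasp_force: 61.1
```

11.6 N with almost no further travel means the button is at its stop. I will hold briefly, then lift and move over to the cup.

Request:
jog_arm:
  steps:
    - [0, 0, 0, 0, 0, 0]
    - [0, 0, 0, 0, 0, 0]
    - [0, 0, 0, 0, 0, 0]
    - [0, 0, 0.05, 0, 0, 0]
    - [0, 0, 0.2, 0, 0, 0]

```text
clock: 7.4
ee_pos: [0.5303, -0.0356, 0.1199]
eef_rot: [-179.6, -0.2, 98.8]
wrist_force: [-0.5, 0.7, -0.7]
gripper_width: 0.265
grasp_force: 59.5
```

Request:
jog_arm:
  steps:
    - [0, 0, 0.15, 0, 0, 0]
    - [0, 0, 0.3, 0, 0, 0]
    - [0, 0, 0.45, 0, 0, 0]
    - [0.02, -0.1, 0.47, 0, 0, 0]
    - [0.08, -0.3, 0.47, 0, 0, 0]

```text
clock: 7.9
ee_pos: [0.5497, -0.0947, 0.2185]
eef_rot: [179.9, 0.0, 99.1]
wrist_force: [0.3, -0.6, -0.9]
gripper_width: 0.262
grasp_force: 59.5
```

Request:
jog_arm:
  steps:
    - [0.05, -0.2, 0, 0, 0, 0]
    - [0.1, -0.4, 0, 0, 0, 0]
    - [0.15, -0.575, 0, 0, 0, 0]
    - [0.15, -0.575, 0, 0, 0, 0]
    - [0.15, -0.575, 0, 0, 0, 0]

```text
clock: 8.4
ee_pos: [0.5786, -0.2116, 0.2156]
eef_rot: [-179.9, -0.1, 98.8]
wrist_force: [0.5, 0.5, -0.7]
gripper_width: 0.265
grasp_force: 59.5
```

Run:
```python
from h import *
s=r.read_state();print(s["clock"],s["ee_pos"],s["eef_rot"],s["wrist_force"],s["grasp_force"])
ims=[]
for n in("scene","side"):
    im,P=world(n);z=P[...,2]
    hsv=cv2.cvtColor(im,cv2.COLOR_RGB2HSV).astype(int);h,sa,v=hsv[...,0],hsv[...,1],hsv[...,2]
    near=(np.hypot(P[...,0]-s["ee_pos"][0],P[...,1]-s["ee_pos"][1])<.06)&(z>.1)&(z<.3)
    for l,m in(("blue",(h>100)&(h<130)&(sa>100)&near),("orange",(h>4)&(h<22)&(sa>120)&near)):
        Q=P[m]
        if len(Q):print(n,l,len(Q),np.nanpercentile(Q,[1,50,99],axis=0).round(4).tolist())
    im=im[...,::-1];ims.append(im[20:240,100:400])
cv2.imwrite("pics/cup.png",cv2.resize(np.hstack(ims),(800,300)))
```

```text
8.4 [ 0.57858009 -0.21156528  0.21562422] [-1.79905992e+02 -9.48430027e-02  9.87524067e+01] [ 0.49784148  0.52701716 -0.68016197] 59.50654864311218
scene blue 480 [[0.5383, -0.215, 0.149], [0.586, -0.2005, 0.1972], [0.6323, -0.1914, 0.2961]]
scene orange 23 [[0.5611, -0.2122, 0.1376], [0.5844, -0.2031, 0.1418], [0.6117, -0.1949, 0.273]]
side blue 476 [[0.566, -0.2104, 0.1489], [0.5744, -0.1991, 0.201], [0.586, -0.1947, 0.2529]]
side orange 19 [[0.5697, -0.213, 0.1374], [0.5734, -0.2015, 0.1411], [0.5798, -0.1995, 0.1437]]
```

View pics/cup.png

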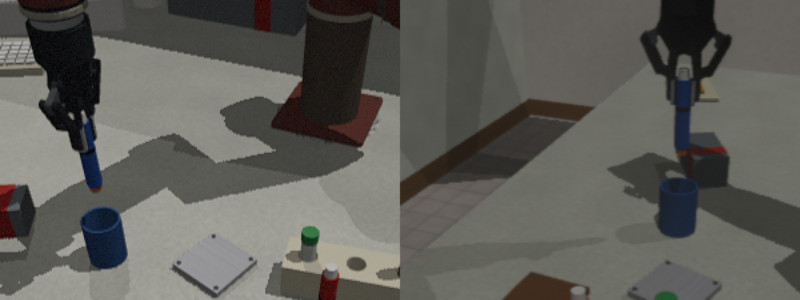

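The pen is upright directly above the cup, which sits at scene crop (104,237). The button face is at about 0.138. I will lower it 125 mm, so the fingertips stop 10 mm above the rim.

Request:
jog_arm:
  steps:
    - [0.005, 0, -0.1, 0, 0, 0]
    - [0.005, 0, -0.25, 0, 0, 0]
    - [0.005, 0, -0.4, 0, 0, 0]
    - [0.005, 0, -0.5, 0, 0, 0]
    - [0.005, 0, -0.56, 0, 0, 0]

```text
clock: 9.0
ee_pos: [0.5789, -0.209, 0.1025]
eef_rot: [-179.8, -0.1, 99.0]
wrist_force: [1.0, 0.6, -0.1]
gripper_width: 0.263
grasp_force: 59.5
```

Request:
jog_arm:
  steps:
    - [0, 0, -0.03, 0, 0, 0]
    - [0, 0, -0.065, 0, 0, 0]
    - [0, 0, -0.065, 0, 0, 0]
    - [0, 0, -0.065, 0, 0, 0]
    - [0, 0, -0.065, 0, 0, 0]

```text
clock: 9.5
ee_pos: [0.5809, -0.2115, 0.0929]
eef_rot: [179.9, 0.1, 98.9]
wrist_force: [0.2, 0.8, -1.0]
gripper_width: 0.267
grasp_force: 59.5
```

Request:
jog_arm:
  steps:
    - [0, 0, 0, 0, 0, 0]
    - [0, 0, 0, 0, 0, 0]
    - [0, 0, 0, 0, 0, 0]
    - [0, 0, 0, 0, 0, 0]
    - [0, 0, 0, 0, 0, 0]
  gripper: 1

```text
clock: 10.0
ee_pos: [0.5803, -0.2112, 0.0919]
eef_rot: [180.0, 0.0, 98.8]
wrist_force: [-0.8, 0.5, -1.0]
gripper_width: 0.998
grasp_force: 0.0
```

Request:
jog_arm:
  steps:
    - [0, 0, 0.05, 0, 0, 0]
    - [0, 0, 0.15, 0, 0, 0]
    - [0, 0, 0.3, 0, 0, 0]
    - [0, 0, 0.5, 0, 0, 0]
    - [0, 0, 0.7, 0, 0, 0]

```text
clock: 10.5
ee_pos: [0.5798, -0.2109, 0.2335]
eef_rot: [-180.0, -0.0, 98.9]
wrist_force: [0.4, -0.5, 0.0]
gripper_width: 0.998
grasp_force: 0.0
```

Request:
jog_arm:
  steps:
    - [0, 0, 0.2, 0, 0, 0]
    - [0, 0, 0.25, 0, 0, 0]
    - [0, 0, 0.25, 0, 0, 0]
    - [0, 0, 0.25, 0, 0, 0]
    - [0, 0, 0.25, 0, 0, 0]

```text
clock: 11.0
ee_pos: [0.5792, -0.2107, 0.2794]
eef_rot: [-179.8, -0.1, 98.8]
wrist_force: [-0.5, 0.2, -0.3]
gripper_width: 1.003
grasp_force: 0.0
```

Run:
```python
from h import *
s=r.read_state();print(s["clock"],s["ee_pos"],s["wrist_force"],s["grasp_force"])
ims=[]
for n in("scene","side"):
    im,P=world(n);z=P[...,2]
    near=(np.hypot(P[...,0]-.58,P[...,1]+.211)<.09)&(z>.09)&(z<.16)
    Q=P[near];print(n,len(Q),np.nanpercentile(Q,[1,50,99],axis=0).round(4).tolist())
    im=im[...,::-1];ims.append(im[20:240,100:400])
cv2.imwrite("pics/end.png",cv2.resize(np.hstack(ims),(800,300)))
```

```text
11.0 [ 0.57921366 -0.21068431  0.27935495] [-0.54205093  0.2334929  -0.3397908 ] 0.0
scene 233 [[0.5751, -0.2192, 0.0909], [0.5886, -0.2037, 0.1163], [0.5946, -0.197, 0.1355]]
side 229 [[0.5694, -0.216, 0.0906], [0.5785, -0.2018, 0.115], [0.5904, -0.196, 0.1367]]
```

View pics/end.png

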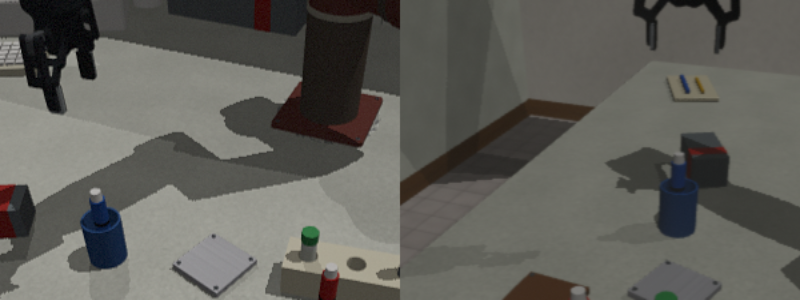

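The pen stands in the cup, top at z 0.136 (scene crop (97,195)), and the gripper is well clear. I will let it settle, then hand in.

Request:
jog_arm:
  steps:
    - [0, 0, 0, 0, 0, 0]
    - [0, 0, 0, 0, 0, 0]
    - [0, 0, 0, 0, 0, 0]
    - [0, 0, 0, 0, 0, 0]
    - [0, 0, 0, 0, 0, 0]

```text
clock: 11.6
ee_pos: [0.5802, -0.2112, 0.2818]
eef_rot: [180.0, 0.0, 98.9]
wrist_force: [0.8, 0.5, 0.3]
gripper_width: 1.001
grasp_force: 0.0
```

```bash
python3 -c "
from h import *
im,P=world('scene');z=P[...,2]
Q=P[(np.hypot(P[...,0]-.58,P[...,1]+.211)<.09)&(z>.09)&(z<.16)];print(np.nanpercentile(Q,[1,50,99],axis=0).round(4).tolist())
print(r.job_done())"
```

```text
[[0.5736, -0.2183, 0.091], [0.5885, -0.2041, 0.116], [0.5946, -0.197, 0.1355]]
the job is handed in; nothing more can be done
None
```

The blue pen was pressed to its stop on the steel plate (11.6 N), lowered button end down into the blue cup and released; the job was handed in at about 12 s, and no verdict came back.

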